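# Clear the grease tin and flip the rivet box open

### The job

First, with the side of the fingers, push the grease tin that stands close behind the hinged rivet box along the bench until it is clear past either end of the box, keeping it standing on the bench and not lifting it. Then, with the tin out of the way, put a fingertip under the tab on the front edge of the lid and flip the lid up and over its balance point until it leans back fully open by itself, and take the hand away. Leave the other things on the bench where they are.

Things in the scene. Friction and masses are not known exactly. Their poses are not given: they have to be found in the camera images.
- box: Rivet box of bare aluminium, fixed to the bench, open-topped under its lid. Outside 90 mm (x) by 150 mm (y) by 60 mm high, walls 4 mm. Origin: centre of its underside, on the bench. Its x axis points from the front (the tab side, towards the robot) to the hinge side, y along the hinge, z up. It stands turned up to 16 degrees either way.
- lid (a joint): The lid's hinge in rad: 0 closed, grows as the lid opens up and back; 1.57 is upright (the balance point), 2.3 is fully open, where a stop holds it. Below the balance point gravity shuts it, beyond it gravity holds it open. No spring, little friction. The tin as placed at the start would stop the lid before 1.95.
- lid_hinge (a point): Point on the hinge axis, mid width, 47 mm behind the box's centre (box x) and 62 mm above the bench. The axis is parallel to the box's y. The lid is an aluminium plate 4 mm thick (2 mm either side of the plane through this axis), 150 mm wide, about 0.18 kg, covering the box from the hinge to 96 mm in front of it. Its axes turn with the lid.
- lid_tab (a point): Middle of the tab's front edge, at mid thickness, 122 mm from the hinge axis (box x = -75 mm, 62 mm above the bench when closed). The tab is 60 mm wide and 26 mm deep, 4 mm thick, and juts 30 mm past the box's front wall; below it is free space down to the bench. A fingertip reaches under it with the tool tilted 25 to 45 degrees from straight down, pointing ahead and down.
- tin: Grease tin, plain steel, upright cylinder 60 mm in diameter and 105 mm high, about 0.35 kg, loose; it stands behind the hinge side of the box with 7 to 12 mm between it and the hinge line, within 50 mm of mid width. Origin: centre of its underside, z up its axis.
- bushing: Bystander: brass pivot bushing, a ring 32 mm in diameter and 28 mm high, standing beside the box's +y end. Origin: centre of its underside.
- jar: Bystander: glass jar 48 mm in diameter and 60 mm high beside the box's -y end. Origin: centre of its underside.
- file: Bystander: half-round file with a wooden handle, 270 mm long along its x, up to 24 mm high, lying near the robot on its left. Origin: on its underside, 135 mm from the handle's end.
- scraper: Bystander: yellow plastic ice scraper, 142 mm long along its x, blade 100 mm wide, 14 mm high, lying to the left of the box. Origin: on its underside, 65 mm from the handle's end.
- tailbar: Bystander: flat aluminium tail bar 20 by 200 by 6 mm, long along its y, lying beyond the box. Origin: centre of its underside.
- driver: Bystander: screwdriver lying near the robot on its right. Origin: on its underside near mid length.
Not all that is in view belongs to the job. Of the things that look like the box, take the one that is farthest to the robot's right at the start.

How it is judged (in metres and radians):
On the way, in this order (a step that is already met when the one before it is completed fails the run):
1. the tin stands clear of the lid's swing while the lid is still shut ((y of tin in the frame of box above 0.105 m or y of tin in the frame of box below -0.105 m or x of tin in the frame of box above 0.155 m) and angle between tin's own z axis and vertical below 0.1 rad and height (world z) of tin below 0.01 m and value of joint lid below 0.1 rad), for 0.2 s.
2. the lid is flipped over to its open stop (value of joint lid above 2.1 rad), for 0.2 s.
At the end, for the whole second after the job is handed in: The lid leans open on its stop (joint above 2.1 rad) and is at rest; the tin stands upright (within 0.1 rad) at rest on the bench, its axis more than 105 mm from the box's middle along the hinge line (or more than 155 mm behind the box's centre) (value of joint lid above 2.1 rad and velocity of joint lid below 0.1 rad/s and (y of tin in the frame of box above 0.105 m or y of tin in the frame of box below -0.105 m or x of tin in the frame of box above 0.155 m) and angle between tin's own z axis and vertical below 0.1 rad and height (world z) of tin below 0.01 m and linear speed of tin below 0.02 m/s); the robot touches nothing.
It fails at once if the tin is lifted off the bench (height (world z) of tin above 0.02 m).
It fails at once if the tin is knocked over (angle between tin's own z axis and vertical above 0.5 rad).
It fails at once if a bystander is moved more than 30 mm (distance of any of bushing, jar, file, scraper, tailbar, driver from where it was at the start of the episode above 0.03 m).
It also fails if it takes over 54 s, if anything falls off the work surface, if the arm or the gripper's body presses on something with over 40 N, if the wrist force passes 120 N, or if a joint passes its speed limit or range.

### The arm

A 6-joint arm with a two-finger parallel gripper is mounted at the origin on the work surface. World frame = base frame: x ahead of the robot, y to its left, z up, the work surface at z = 0. Lengths are in mm, angles in rad, forces in N, time in s.
With the tool pointing down it reaches from about 325 to 850 mm from the base axis. Payload 4.4 kg.
Tool frame: the origin (TCP) lies on the mounting face of the last link; the fingertips stand 199 mm ahead of it and the grasp point (between the pads) lies 180 mm ahead of it; z points along the fingers, y is the line along which they close (so a half turn about z gives the same grasp; the last joint's range is limited). The gripper opens to 94 mm and grips with 3 to 60 N. Pads are 16 mm wide; open, the fingers measure 119 mm over their backs; the gripper's body (75 mm by 177 mm) begins 78 mm behind the grasp point.
Start: joints at [0.964, 0.207, 1.542, -0, 1.393, -0.15], TCP at [253.63, 516.043, 404.647] pointing down, gripper open.
Joint ranges: [-2.73, 2.73], [-0.86, 2.22], [0.23, 2.46], [-1.11, 4.25], [0.08, 2.63], [-2.82, 2.82]. Speed limits (rad/s): [2.79, 2.79, 3.14, 3.14, 3.14, 3.14].

### API

Orientations are given as a unit quaternion [w, x, y, z].
In Python, from station import manip gives the robot as it stands. The module is installed in compiled form; this text tells all that it offers.
- The arm moves only by the tool move_arm, never from a script. Its argument "motion" is a list that holds one entry, the list of rows, each a list of 6 numbers: the shift along the tool's x, y, z in cm, then the turn, a rotation vector about the tool's x, y, z in rad. A call has 1 to 10 rows; each row shifts and turns the commanded pose from where the row before left it, along the tool's axes as they then stand; what a row does not reach is not made up. A row lasts 1/8 s, in which the tool goes at most 62.5 mm and 10.7 degrees, less where a joint would pass 70% of its speed; a pose out of reach is approached as far as the arm can. A call with a gripper value outside its range is refused whole. "claw" is the opening, from 0 (shut) to 1 (fully open), set as the call begins (left out, the last holds). The fingers move at their own pace and stop on an object; "force" is the grip in N (left out, the last holds). Time passes only in rows, so rows that do not move let the fingers close. It gives the time, the measured TCP pose, the force, the opening and the grip force at its end, in the units of the state.
- manip.get_obs(): the state, without advancing time (a new reading comes with each control period).
- manip.grab_frame(name): name is "scene" or "top" or "wrist"; returns a dict with "color" (384x512x3 uint8, red, green, blue), "fx", "fy", "cx", "cy" (pixels), "camera_from_world" (4x4, takes a point from world to camera coordinates). Camera axes: x right, y up, looking along -z (the intrinsics and any distortion apply to the point x, -y, -z); pixel columns grow to the right and rows downward; lengths in mm; the calibration is good to about 2 mm. A picture is of the moment at which its call begins. There is no depth.
- manip.hand_in(): hands the job in; it is judged then, once.
The state is a dict: "time": time; "qpos": joint angles; "qvel": joint speeds; "joint_efforts": joint torques, N m; "tcp_pos": TCP position; "ee_rot": TCP orientation; "contact_force": force on the tool from outside, world axes, zero at the start; "moment": the same for the moment, N m; "grip_width": finger opening in mm; "grip_force": force on a finger pad.
Only numpy, scipy, OpenCV 4.12 (cv2) and the standard library are available. Lean on these libraries where they do the work, as an engineer would, in place of code of your own. Each camera call takes 0.05 s, during which the arm holds its last target. There are 200 camera calls.

## Working session

There is one attempt and no reset: what is moved stays moved. The work goes in short steps, Python scripts to look and compute and a tool call to move; the robot and the scene stay as the last step left them, time stands still between calls to the robot, and variables do not carry over. Pictures are saved under pics/ and viewed, at most 12 in all, crops included, and the job is handed in when it is done.

Besides the shell and the picture viewer there is one more tool, called after "Emit:" as name([rows], argument=value, ...), one row to a line, values as JSON. move_arm: Moves the arm, as the interface text tells. Its arguments: {"type":"object","properties":{"motion":{"type":"array","items":{"type":"array","items":{"type":"array","items":{"type":"number"}}}},"claw":{"type":"number"},"force":{"type":"number"}},"required":["motion"]}

```bash
mkdir -p pics; cat > h.py <<'E'
import numpy as np, cv2
from station import manip
def grab(n,f):
    d=manip.grab_frame(n); cv2.imwrite(f'pics/{f}.png',d['color'][:,:,::-1]); np.savez(f'pics/{f}.npz',**{k:d[k] for k in d if k!='color'}); print(n,[k for k in d]); return d
def ray(d,u,v):
    T=np.array(d['camera_from_world']); R=T[:3,:3]; c=-R.T@T[:3,3]
    r=R.T@np.array([(u-d['cx'])/d['fx'],-(v-d['cy'])/d['fy'],-1]); return c,r/np.linalg.norm(r)
def onz(d,u,v,z):
    c,r=ray(d,u,v); return c+r*(z-c[2])/r[2]
def proj(d,p):
    T=np.array(d['camera_from_world']); q=T[:3,:3]@np.array(p)+T[:3,3]
    return d['cx']+d['fx']*q[0]/-q[2], d['cy']-d['fy']*q[1]/-q[2]
E
python3 - <<'E'
from h import *
a=grab('scene','s0');b=grab('top','t0')
im=np.hstack([a['color'],b['color']])
for d in (a,b): print(d['fx'],d['cx'],d['cy'],np.linalg.inv(d['camera_from_world'])[:3].round(2))
print({k:v for k,v in manip.get_obs().items()})
E
```

```text
scene ['color', 'fx', 'fy', 'cx', 'cy', 'camera_from_world']
top ['color', 'fx', 'fy', 'cx', 'cy', 'camera_from_world']
466.7371764700983 253.75096734384528 198.36737561319842 [[-8.00000e-01 -5.00000e-01  3.40000e-01  9.05550e+02]
 [ 6.00000e-01 -6.60000e-01  4.50000e-01  5.92350e+02]
 [-0.00000e+00  5.60000e-01  8.30000e-01  1.03682e+03]]
450.77436380448944 254.99775790607268 191.81086344665346 [[ 2.00000e-02  1.00000e+00 -7.00000e-02  4.12850e+02]
 [-1.00000e+00  2.00000e-02  2.00000e-02  6.26900e+01]
 [ 2.00000e-02  7.00000e-02  1.00000e+00  1.29492e+03]]
{'time': 0.1, 'qpos': array([ 9.63488290e-01,  2.07286974e-01,  1.54274182e+00, -1.50023322e-05,
        1.39350409e+00, -1.50523196e-01]), 'qvel': array([-1.15634406e-03, -1.08918343e-04,  6.81599446e-05,  2.64223176e-04,
       -1.97927443e-03,  2.96616598e-04]), 'joint_efforts': array([ 2.93455860e-04, -3.71860814e+01, -2.82294703e+01,  7.00370385e-02,
        3.11095209e-02, -8.33782246e-05]), 'tcp_pos': array([253.45583513, 515.77670006, 403.66654778]), 'ee_rot': array([-3.51999332e-04,  2.26410581e-01,  9.74031472e-01, -9.04030991e-04]), 'contact_force': array([ 0.87230602, -0.28245472,  0.48996501]), 'moment': array([-0.01972532, -0.03555026,  0.01051417]), 'grip_force': 0.0, 'grip_width': 94.09628290495793}
```

View pics/s0.png

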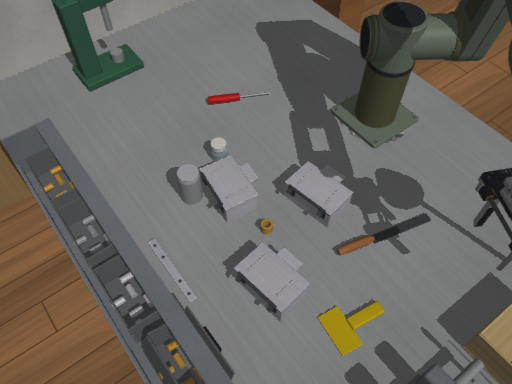

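View pics/t0.png

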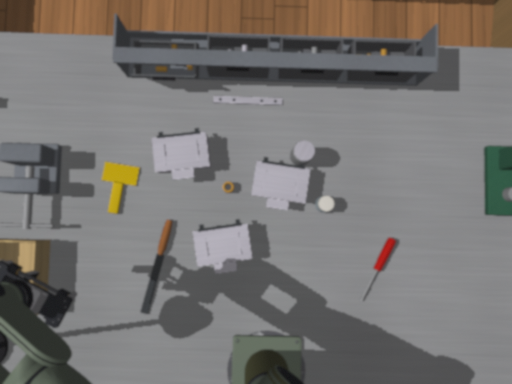

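The top view shows the right-hand box at about (281,183), the tin at (303,152), the jar at (327,204) and the bushing at (229,187). The scene view has the box at (229,185) and the tin at (189,184). I'll zoom in on both.

```bash
python3 - <<'E'
import cv2,numpy as np
t=cv2.imread('pics/t0.png')[130:225,220:345];s=cv2.imread('pics/s0.png')[130:240,165:275]
a=cv2.resize(t,None,fx=6,fy=6,interpolation=cv2.INTER_CUBIC)
cv2.imwrite('pics/c1.png',a)
cv2.imwrite('pics/c2.png',cv2.resize(s,None,fx=5,fy=5,interpolation=cv2.INTER_CUBIC))
E
```

```text
(no output)
```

View pics/c1.png

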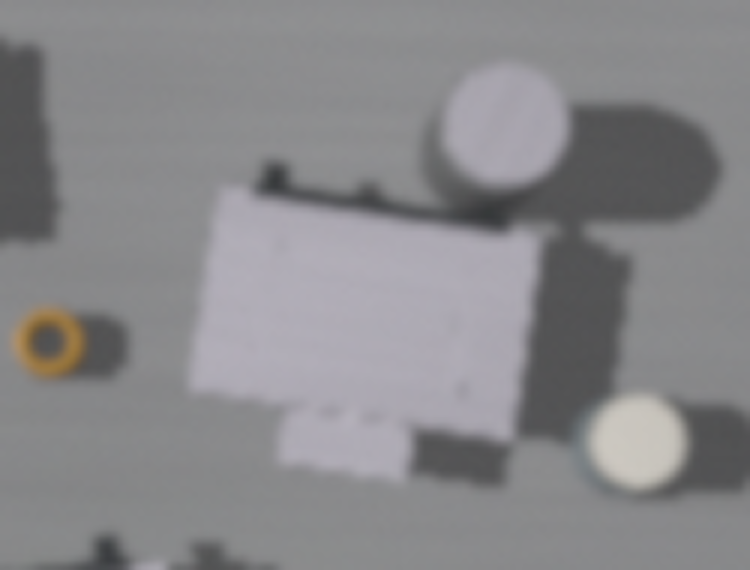

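View pics/c2.png

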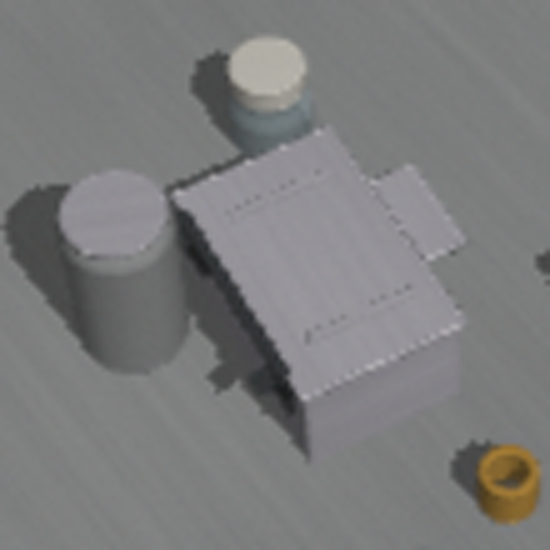

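Top crop: lid corners (218,185), (540,235), (512,440), (190,392); tab front edge from (277,464) to (407,484); tin top centre (507,125). Scene crop: the same lid corners at (308,398), (175,195), (328,130), (463,325); tab corners (465,240), (410,165); tin top (114,213). I'll triangulate these.

```bash
python3 - <<'E'
from h import *
t=dict(np.load('pics/t0.npz'));s=dict(np.load('pics/s0.npz'))
P={'BL':((218,185),(308,398)),'BR':((540,235),(175,195)),'FR':((512,440),(328,130)),'FL':((190,392),(463,325)),'TL':((277,464),(465,240)),'TR':((407,484),(410,165)),'tin':((507,125),(114,213)),'jar':((640,443),(267,68)),'bush':((50,343),(511,462))}
X={}
for k,(a,b) in P.items():
    a=(220+a[0]/6-.4,130+a[1]/6-.4);b=(165+b[0]/5-.4,130+b[1]/5-.4)
    c1,r1=ray(t,*a);c2,r2=ray(s,*b)
    q=np.linalg.lstsq(np.c_[r1,-r2],c2-c1,rcond=None)[0]
    p1=c1+q[0]*r1;p2=c2+q[1]*r2
    h={'tin':105,'jar':60,'bush':28}.get(k,64)
    X[k]=(onz(t,*a,h)+onz(s,*b,h))/2
    print(k,((p1+p2)/2).round(1),np.linalg.norm(p1-p2).round(1),onz(t,*a,h)[:2].round(1),onz(s,*b,h)[:2].round(1))
e=(X['BL']-X['BR']+X['FL']-X['FR'])[:2]; yaw=np.arctan2(-e[0],e[1]);print('yaw',np.degrees(yaw))
f=(X['BL']+X['BR']-X['FL']-X['FR'])[:2];print('yaw from x',np.degrees(np.arctan2(f[1],f[0])))
R=np.array([[np.cos(yaw),-np.sin(yaw)],[np.sin(yaw),np.cos(yaw)]])
m=sum(X[k][:2] for k in('BL','BR','FL','FR'))/4; c=m-R@np.array([-1,0]);print('box',c)   # lid spans x -49..47
for k in X: print(k,(R.T@(X[k][:2]-c)).round(1))
E
```

```text
BL [580.7  43.   59.2] 4.7 [581.9  41.5] [580.6  47.4]
BR [ 561.9 -106.4   56.1] 4.1 [ 562.5 -106.7] [563.2 -99.3]
FR [468.  -96.4  51.2] 1.7 [468.1 -95.3] [473.1 -86.8]
FL [487.3  52.   51.9] 0.1 [486.5  52.1] [492.5  58.6]
TL [455.   11.3  55.3] 0.2 [454.6  11.8] [459.1  16.4]
TR [447.1 -48.5  52.5] 0.5 [446.9 -47.7] [452.2 -40.9]
tin [606.7 -85.8  96.9] 2.5 [606.4 -85.6] [608.4 -79. ]
jar [ 468.  -156.    47.7] 2.3 [ 468.3 -154.6] [ 472.6 -145.8]
bush [509.3 119.   26.6] 2.7 [510.1 118.1] [508.9 120.6]
yaw -7.223888844968401
yaw from x -7.090279210725752
box [527.05674432 -23.67524003]
BL [45.2 74.4]
BR [ 45.5 -74.2]
FR [-47.5 -73.9]
FL [-47.2  73.7]
TL [-74.4  28.6]
TR [-74.3 -30.2]
tin [ 87.1 -48.1]
jar [ -40.2 -132.6]
bush [-35.4 139.7]
```

```bash
cat >> h.py <<'E'
from scipy.spatial.transform import Rotation as Ro
C=np.array([527.,-24.,0]); YAW=np.radians(-7.2); B=Ro.from_euler('z',YAW)
def pose():
    o=manip.get_obs(); q=o['ee_rot']; return o,np.array(o['tcp_pos']),Ro.from_quat([q[1],q[2],q[3],q[0]])
def tell(tip=None,R=None):
    """tip target in box frame; prints shift (cm, tool axes now) and turn left after"""
    o,p,q=pose(); print('t',round(o['time'],2),'F',o['contact_force'].round(1),'w',o['grip_width'])
    tp=p+q.apply([0,0,199]); print('tcp',p.round(1),'tip box',B.inv().apply(tp-C).round(1),'tool in box x,y,z',(B.inv()*q).as_matrix().T.round(3).tolist())
    if R is not None: print('turn rv tool',(q.inv()*R).as_rotvec().round(3))
    if tip is not None:
        T=C+B.apply(tip)-(R or q).apply([0,0,199]); print('shift cm now axes',(q.inv().apply(T-p)/10).round(2),'in target axes',((R or q).inv().apply(T-p)/10).round(2))
DOWN=B*Ro.from_matrix(np.array([[0,1,0],[1,0,0],[0,0,-1.]]))   # tool y along box x
E
python3 -c "
from h import *
tell([90,5,200],DOWN)"
```

```text
t 0.1 F [ 0.9 -0.3  0.5] w 94.09628290495793
tcp [253.5 515.8 403.7] tip box [-339.2  500.9  204.7] tool in box x,y,z [[-0.946, 0.325, 0.0], [0.325, 0.946, -0.002], [-0.001, -0.002, -1.0]]
turn rv tool [-2.00e-03  1.00e-03  1.24e+00]
shift cm now axes [-56.71 -32.98   0.51] in target axes [-49.62  42.9    0.47]
```

Emit:
move_arm([
  [[-4.5,-2.6,0,0,0,0.12],[-4.79,-2.06,0,0,0,0.12],[-5.0,-1.5,0,0,0,0.12],[-5.15,-0.87,0,0,0,0.12],[-5.21,-0.25,0,0,0,0.12],[-5.2,0.38,0,0,0,0.12],[-5.12,1.0,0,0,0,0.12],[-4.97,1.6,0,0,0,0.12],[-4.74,2.2,0,0,0,0.12],[-4.44,2.75,0,0,0,0.12]],
], claw=0.28)

```text
time: 1.35
tcp_pos: [543.1, 80.1, 404.2]
ee_rot: [-0.0, 0.738, 0.675, -0.0]
contact_force: [0.8, 0.4, -0.6]
grip_width: 26.3
grip_force: 0.0
```

```bash
python3 -c "
from h import *
tell([90,5,200],DOWN)"
```

```text
t 1.35 F [ 0.8  0.4 -0.6] w 26.285617282105846
tcp [543.1  80.1 404.2] tip box [  2.8 105.3 205.2] tool in box x,y,z [[-0.036, 0.999, 0.0], [0.999, 0.036, -0.001], [-0.001, 0.0, -1.0]]
turn rv tool [-0.001 -0.     0.036]
shift cm now axes [-10.33   8.35   0.51] in target axes [-10.03   8.71   0.52]
```

Emit:
move_arm([
  [[-5.1,4.2,0,0,0,0.036],[-5.0,4.4,0,0,0,0],[0,0,0,0,0,0],[0,0,0,0,0,0]],
])

```text
time: 1.85
tcp_pos: [612.9, -21.3, 403.7]
ee_rot: [-0.001, 0.749, 0.662, -0.0]
contact_force: [-0.6, 0.2, 0.0]
grip_width: 26.2
grip_force: 0.0
```

```bash
python3 -c "
from h import *
tell([90,5,25],DOWN)
d=grab('wrist','w1')
print(np.linalg.inv(d['camera_from_world'])[:3].round(2), d['fx'],d['cx'],d['cy'])
for n,p in dict(BL=[47,75,64],BR=[47,-75,64],FL=[-49,75,64],tin=[87,-48,105],tip=[90,5,200]).items(): print(n,np.round(proj(d,C+B.apply(p)),0))
"
```

```text
t 1.85 F [-0.6  0.2  0. ] w 26.18106149045405
tcp [612.9 -21.3 403.7] tip box [ 84.4  13.5 204.7] tool in box x,y,z [[-0.003, 1.0, 0.001], [1.0, 0.003, -0.002], [-0.002, 0.001, -1.0]]
turn rv tool [-0.002 -0.001  0.003]
shift cm now axes [-0.85  0.55 17.97] in target axes [-0.84  0.51 17.97]
wrist ['color', 'fx', 'fy', 'cx', 'cy', 'camera_from_world']
[[ 9.9000e-01  1.2000e-01  3.0000e-02  6.2342e+02]
 [-1.2000e-01  9.6000e-01  2.6000e-01  5.4910e+01]
 [-0.0000e+00 -2.6000e-01  9.6000e-01  3.8430e+02]] 276.03017732192643 254.66304963873182 192.17497462488492
BL [221. 131.]
BR [225. 251.]
FL [137. 131.]
tin [256. 246.]
tip [261. 239.]
```

View pics/w1.png

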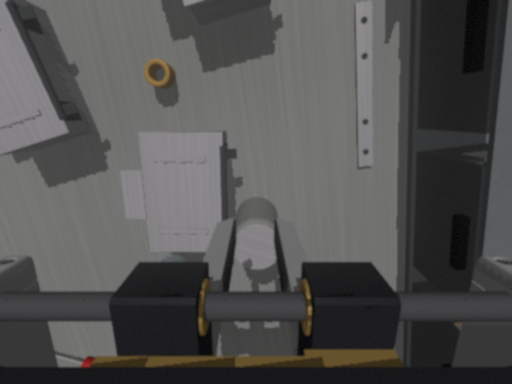

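The wrist view shows the lid's back-left corner at (223,131) and front-left at (139,131), and the tin top at about (256,243). Predictions agree within 2 px, so the box is about 2 mm farther ahead. Next I descend beside the tin.

Emit:
move_arm([
  [[-0.8,0.5,3.0,0,0,0],[0,0,5.0,0,0,0],[0,0,5.0,0,0,0],[0,0,3.0,0,0,0],[0,0,2.0,0,0,0],[0,0,0,0,0,0],[0,0,0,0,0,0]],
])

```text
time: 2.78
tcp_pos: [618.0, -29.7, 226.4]
ee_rot: [0.001, 0.749, 0.663, 0.001]
contact_force: [0.4, -0.2, -0.1]
grip_width: 26.3
grip_force: 0.0
```

```bash
sed -i 's/527.,-24/529.,-24/' h.py; python3 -c "
from h import *
tell([88,-98,25],DOWN)"
```

```text
t 2.77 F [ 0.4 -0.2 -0.1] w 26.31072086310365
tcp [618.  -29.7 226.4] tip box [89.6  5.5 27.4] tool in box x,y,z [[-0.004, 1.0, -0.0], [1.0, 0.004, 0.003], [0.003, -0.0, -1.0]]
turn rv tool [0.003 0.    0.004]
shift cm now axes [-10.35  -0.15   0.24] in target axes [-10.35  -0.1    0.24]
```

Emit:
move_arm([
  [[-1.0,0,0,0,0,0],[-0.6,0,0,0,0,0],[-0.5,0,0,0,0,0],[-0.5,0,0,0,0,0],[-0.7,0,0,0,0,0],[-0.7,0,0,0,0,0],[-0.7,0,0,0,0,0],[-0.7,0,0,0,0,0],[-0.7,0,0,0,0,0],[-0.7,0,0,0,0,0]],
])

```text
time: 4.03
tcp_pos: [609.0, -97.9, 224.7]
ee_rot: [0.0, 0.749, 0.663, 0.0]
contact_force: [1.2, 4.9, 5.0]
grip_width: 26.4
grip_force: 2.4
```

Emit:
move_arm([
  [[-0.6,0,0,0,0,0],[-0.6,0,0,0,0,0],[-0.6,0,0,0,0,0],[-0.5,0,0,0,0,0],[-0.4,0,0,0,0,0],[-0.3,0,0,0,0,0],[0,0,0,0,0,0],[0,0,0,0,0,0]],
])

```text
time: 5.03
tcp_pos: [605.3, -127.5, 224.4]
ee_rot: [0.0, 0.749, 0.663, -0.0]
contact_force: [0.4, 2.2, 2.0]
grip_width: 26.2
grip_force: 1.5
```

```bash
python3 -c "
from h import *
tell([88,-90,25],DOWN)
d=grab('scene','s1'); import cv2
cv2.imwrite('pics/c3.png',cv2.resize(d['color'][80:280,120:340,::-1],None,fx=2.7,fy=2.7))
"
```

```text
t 5.03 F [0.4 2.2 2. ] w 26.206917601756164
tcp [ 605.3 -127.5  224.4] tip box [ 88.6 -93.3  25.4] tool in box x,y,z [[-0.004, 1.0, -0.001], [1.0, 0.004, -0.0], [-0.0, -0.001, -1.0]]
turn rv tool [-0.     0.001  0.004]
shift cm now axes [ 0.32 -0.06  0.04] in target axes [ 0.32 -0.07  0.04]
scene ['color', 'fx', 'fy', 'cx', 'cy', 'camera_from_world']
```

View pics/c3.png

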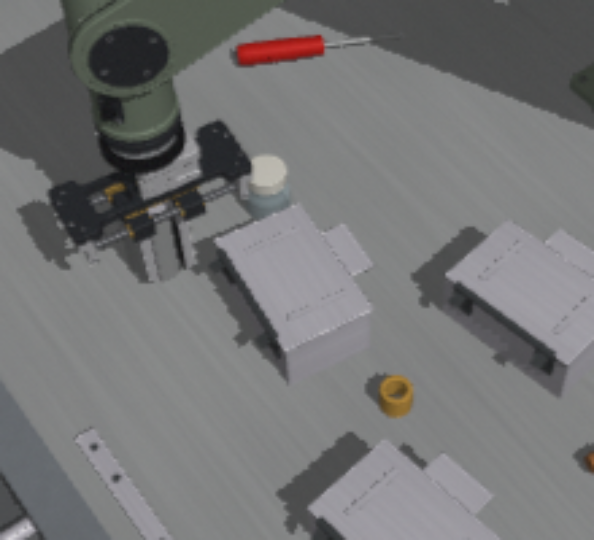

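Emit:
move_arm([
  [[1.0,0,0,0,0,0],[2.0,0,0,0,0,0],[2.0,0,0,0,0,0],[0,0,-4,0,0,0],[0,0,-5,0,0,0],[0,0,-5,0,0,0],[0,0,-3,0,0,0],[0,0,0,0,0,0.16],[0,0,0,0,0,0.16],[0,0,0,0,0,0.16]],
], claw=0)

```text
time: 6.32
tcp_pos: [611.4, -76.1, 394.5]
ee_rot: [-0.0, 0.886, 0.464, -0.0]
contact_force: [-0.4, 0.1, -0.4]
grip_width: 0.2
grip_force: 0.0
```

Emit:
move_arm([
  [[0,0,0,0,0,0.16],[0,0,0,0,0,0.16],[0,0,0,0,0,0.16],[0,0,0,0,0,0.16],[0,0,0,0,0,0.16],[0,0,0,0,0,0.16],[0,0,0,0,0,0.13],[-5,-1,0,0,0,0],[-5,-1,0,0,0,0],[-5,-1,0,0,0,0]],
])

```text
time: 7.58
tcp_pos: [464.6, -28.2, 394.2]
ee_rot: [0.0, 0.998, -0.06, -0.0]
contact_force: [-0.2, 0.5, 1.0]
grip_width: 0.2
grip_force: 0.0
```

```bash
cat >> h.py <<'E'
c,s=np.cos(np.radians(35)),np.sin(np.radians(35))
TILT=B*Ro.from_matrix(np.array([[c,0,s],[0,-1,0],[s,0,-c]]))
E
python3 -c "
from h import *
tell([-130,0,100],TILT)
d=grab('top','t1');cv2.imwrite('pics/c4.png',cv2.resize(d['color'][120:240,200:360,::-1],None,fx=5,fy=5))
"
```

```text
t 7.58 F [-0.2  0.5  1. ] w 0.1936093307491282
tcp [464.6 -28.2 394.2] tip box [-63.5 -12.2 195.2] tool in box x,y,z [[1.0, 0.006, -0.001], [0.006, -1.0, 0.0], [-0.001, -0.0, -1.0]]
turn rv tool [-0.002  0.612  0.005]
shift cm now axes [-18.06  -1.32  13.13] in target axes [-22.33  -1.22   0.38]
top ['color', 'fx', 'fy', 'cx', 'cy', 'camera_from_world']
```

View pics/c4.png

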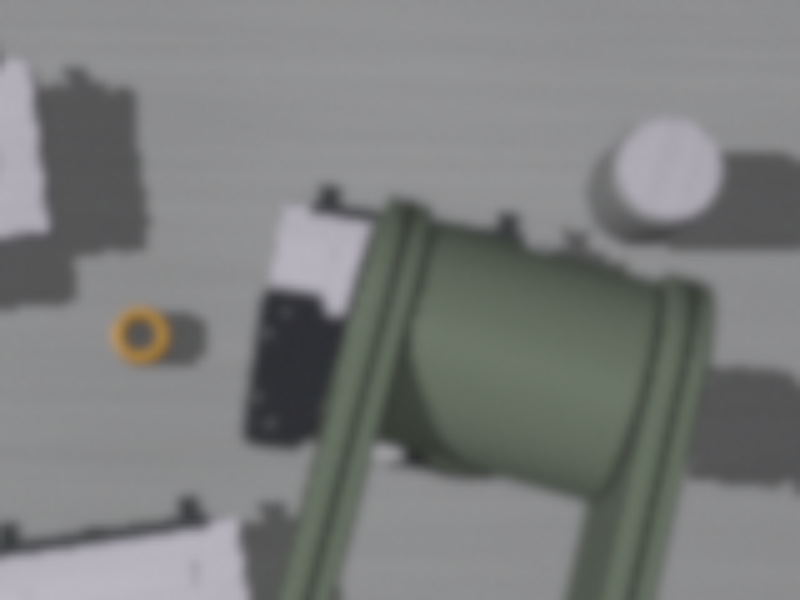

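The tin stands upright behind the box's -y corner, with its top at crop (668,170), clear of the hinge end. The lid is still shut. Next is the tilt.

Emit:
move_arm([
  [[-6,-0.1,0,0,0,0],[-6,-0.1,0,0,0,0],[-6,-0.1,0,0,0,0],[0,0,0,0,0.153,0],[0,0,0,0,0.153,0],[0,0,0,0,0.153,0],[0,0,0,0,0.153,0],[0,0,0,0,0,0],[0,0,0,0,0,0]],
])

```text
time: 8.75
tcp_pos: [287.8, -4.7, 394.8]
ee_rot: [0.018, 0.952, -0.057, 0.3]
contact_force: [0.0, 0.8, 0.7]
grip_width: 0.9
grip_force: 0.0
```

```bash
python3 -c "
from h import *
tell([-95,-8,28],TILT)
d=dict(np.load('pics/t1.npz'));print('tin',B.inv().apply(onz(d,200+668/5-.4,120+170/5-.4,105)-C))
print(manip.get_obs()['qpos'].round(2))
"
```

```text
t 8.75 F [0.  0.8 0.7] w 0.8558101307260937
tcp [287.8  -4.7 394.8] tip box [-127.7  -10.4  231.6] tool in box x,y,z [[0.82, 0.004, 0.573], [0.005, -1.0, -0.0], [0.573, 0.003, -0.82]]
turn rv tool [-0.003  0.001  0.004]
shift cm now axes [-9.   -0.29 18.57] in target axes [-9.02 -0.31 18.56]
tin [  87.77850908 -129.60029501  105.        ]
[-0.41 -0.75  2.34  0.2   0.97  1.22]
```

Emit:
move_arm([
  [[-1.8,-0.05,3.7,0,0,0],[-1.8,-0.05,3.7,0,0,0],[-1.8,-0.05,3.7,0,0,0],[-1.8,-0.05,3.7,0,0,0],[-0.9,0,1.9,0,0,0],[-0.9,0,1.9,0,0,0],[0,0,0,0,0,0],[0,0,0,0,0,0]],
])

```text
time: 9.75
tcp_pos: [335.0, -6.7, 196.4]
ee_rot: [0.018, 0.953, -0.058, 0.295]
contact_force: [-0.1, 0.1, 0.1]
grip_width: 0.3
grip_force: 0.0
```

```bash
python3 -c "
from h import *
tell([-68,-8,28],TILT)
print(manip.get_obs()['qpos'].round(2))
d=grab('wrist','w2')
for n,p in dict(TL=[-75,30,64],TR=[-75,-30,64],FL=[-49,75,64],FR=[-49,-75,64]).items(): print(n,np.round(proj(d,C+B.apply(p)),0))
"
```

```text
t 9.75 F [-0.1  0.1  0.1] w 0.2757731241652011
tcp [335.   -6.7 196.4] tip box [-82.2  -6.8  32.3] tool in box x,y,z [[0.825, 0.004, 0.565], [0.004, -1.0, 0.001], [0.565, 0.002, -0.825]]
turn rv tool [-0.002  0.01   0.004]
shift cm now axes [0.73 0.09 1.15] in target axes [0.71 0.09 1.16]
[-0.33 -0.1   2.46  0.56  0.22  0.84]
wrist ['color', 'fx', 'fy', 'cx', 'cy', 'camera_from_world']
TL [194. 210.]
TR [294. 210.]
FL [126. 170.]
FR [364. 171.]
```

View pics/w2.png

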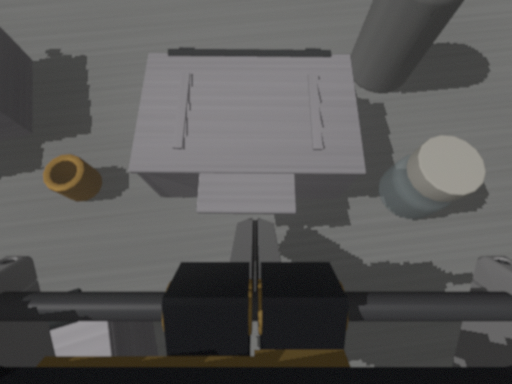

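The wrist view shows the tab's front edge at row 212, columns 198-295, with the closed fingertips at (257,220) just in front of it. Predictions agree within 2 px. I'll work out the arc moves.

```bash
cat > arc.py <<'E'
from h import *
o,p,q=pose(); M=(B.inv()*q).as_matrix()
tip=B.inv().apply(p+q.apply([0,0,199])-C)
S=18; f=M[:,2]; cor=8*M[:,0]
pts=[np.array([-69,tip[1],28])]
for th in np.radians([0,5,12,20,28,36,44,52,60,68,76,84,90,95,100,105]):
    r=np.array([-np.cos(th),0,np.sin(th)]); u=np.array([-np.sin(th),0,-np.cos(th)])
    H=np.array([47,0,62])
    K=H+122*r+2*u+S*f if th<np.radians(55) else H+104*r+2*u
    pts.append(K-cor+[0,tip[1],0])
    pts[-1][1]=tip[1]
prev=tip
for t in pts: print(t.round(0),(M.T@(t-prev)/10).round(2)); prev=t
E
python3 arc.py
```

```text
[-69.  -7.  28.] [0.79 0.   1.12]
[-71.  -7.  41.] [ 0.52  0.   -1.18]
[-71.  -7.  51.] [ 0.63  0.   -0.86]
[-69.  -7.  66.] [ 1.    0.   -1.11]
[-65.  -7.  82.] [ 1.3  0.  -1.1]
[-58.  -7.  98.] [ 1.44  0.01 -0.91]
[-49.  -7. 113.] [ 1.55  0.01 -0.7 ]
[-39.  -7. 126.] [ 1.63  0.01 -0.48]
[-26.  -7. 138.] [ 1.68  0.01 -0.25]
[-13.  -7. 147.] [ 1.56  0.01 -0.02]
[ -0.  -7. 153.] [1.44 0.01 0.19]
[ 13.  -7. 158.] [1.4  0.01 0.39]
[ 28.  -7. 161.] [1.33 0.01 0.58]
[ 38.  -7. 161.] [0.94 0.   0.55]
[ 47.  -7. 161.] [0.74 0.   0.53]
[ 56.  -7. 160.] [0.69 0.   0.59]
[ 65.  -7. 158.] [0.63 0.   0.65]
```

Emit:
move_arm([
  [[0.4,0,0.5,0,0,0],[0.4,0,0.6,0,0,0],[0.25,0,-0.6,0,0,0],[0.25,0,-0.6,0,0,0],[0.3,0,-0.45,0,0,0],[0.3,0,-0.4,0,0,0],[0.5,0,-0.55,0,0,0],[0.5,0,-0.55,0,0,0],[0,0,0,0,0,0]],
])

```text
time: 10.92
tcp_pos: [346.8, -8.1, 229.7]
ee_rot: [0.019, 0.953, -0.058, 0.296]
contact_force: [-0.2, 0.7, -1.1]
grip_width: 0.2
grip_force: 0.4
```

```bash
python3 -c "
from h import *
tell()
d=grab('scene','s2');cv2.imwrite('pics/c5.png',cv2.resize(d['color'][100:240,140:320,::-1],None,fx=4,fy=4))
print(manip.get_obs()['qpos'].round(2))
"
```

```text
t 10.93 F [-0.2  0.7 -1.1] w 0.20340259812361314
tcp [346.8  -8.1 229.7] tip box [-70.2  -6.9  65.7] tool in box x,y,z [[0.825, 0.004, 0.566], [0.004, -1.0, 0.001], [0.566, 0.001, -0.825]]
scene ['color', 'fx', 'fy', 'cx', 'cy', 'camera_from_world']
[-0.32 -0.18  2.42  0.35  0.33  1.07]
```

View pics/c5.png

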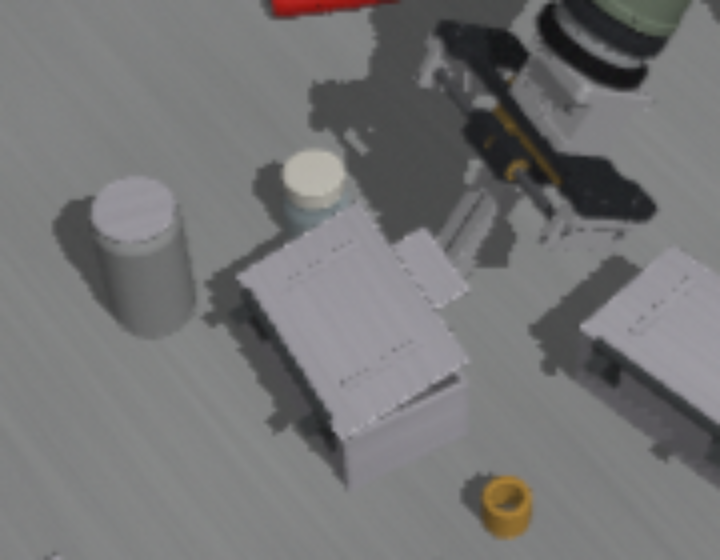

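The picture shows the finger under the tab at about (440,260) and the lid slightly open (gap at (440,385)). The tin stands clear at (140,260). I'll continue along the arc.

Emit:
move_arm([
  [[0.7,0,-0.55,0,0,0],[0.7,0,-0.55,0,0,0],[0.75,0,-0.45,0,0,0],[0.75,0,-0.45,0,0,0],[0.8,0,-0.35,0,0,0],[0.8,0,-0.35,0,0,0],[0.85,0,-0.25,0,0,0],[0.85,0,-0.2,0,0,0],[0.85,0,-0.15,0,0,0],[0.85,0,-0.1,0,0,0]],
])

```text
time: 12.22
tcp_pos: [392.7, -13.7, 302.4]
ee_rot: [0.019, 0.953, -0.058, 0.295]
contact_force: [0.4, -0.3, -0.6]
grip_width: 0.3
grip_force: 0.2
```

Emit:
move_arm([
  [[0.8,0,0,0,0,0],[0.8,0,0,0,0,0],[0.75,0,0.1,0,0,0],[0.75,0,0.1,0,0,0],[0.7,0,0.2,0,0,0],[0.7,0,0.2,0,0,0],[0.7,0,0.3,0,0,0],[0.65,0,0.3,0,0,0]],
])

```text
time: 13.22
tcp_pos: [447.5, -20.4, 325.4]
ee_rot: [0.019, 0.953, -0.058, 0.295]
contact_force: [0.3, 0.4, 0.1]
grip_width: 0.4
grip_force: 0.0
```

```bash
python3 -c "
from h import *
tell()
d=grab('scene','s3');cv2.imwrite('pics/c6.png',cv2.resize(d['color'][60:240,120:320,::-1],None,fx=3,fy=3))
"; python3 arc.py | tail -4
```

```text
t 13.22 F [0.3 0.4 0.1] w 0.38819876856228763
tcp [447.5 -20.4 325.4] tip box [ 31.2  -6.5 161.2] tool in box x,y,z [[0.825, 0.004, 0.565], [0.004, -1.0, 0.001], [0.565, 0.001, -0.825]]
scene ['color', 'fx', 'fy', 'cx', 'cy', 'camera_from_world']
[ 38.  -7. 161.] [0.94 0.   0.55]
[ 47.  -7. 161.] [0.73 0.   0.53]
[ 56.  -7. 160.] [0.69 0.   0.59]
[ 65.  -7. 158.] [0.63 0.   0.65]
```

View pics/c6.png

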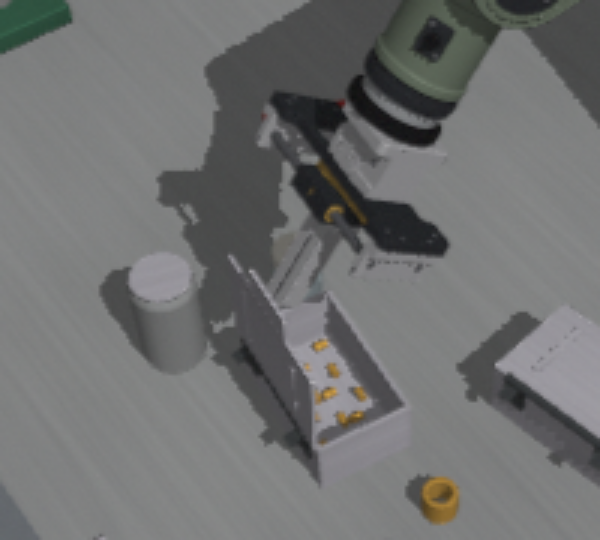

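The lid is nearly upright, at about (275,330), with the fingertip on its inner side at (285,295). I'll push it over and then withdraw.

Emit:
move_arm([
  [[0.6,0,0.35,0,0,0],[0.6,0,0.4,0,0,0],[0.6,0,0.4,0,0,0],[0.5,0,0.4,0,0,0],[0.5,0,0.4,0,0,0],[0.5,0,0.4,0,0,0],[0,0,0,0,0,0]],
])

```text
time: 14.15
tcp_pos: [487.5, -25.3, 324.5]
ee_rot: [0.019, 0.953, -0.058, 0.295]
contact_force: [-0.5, 0.8, -0.1]
grip_width: 0.4
grip_force: 0.0
```

Emit:
move_arm([
  [[0,0,-2,0,0,0],[0,0,-5,0,0,0],[0,0,-5,0,0,0],[0,0,-4,0,0,0],[0,0,0,0,0,0],[0,0,0,0,0,0],[0,0,0,0,0,0],[0,0,0,0,0,0]],
])

```text
time: 15.15
tcp_pos: [397.5, -14.1, 454.8]
ee_rot: [0.018, 0.954, -0.058, 0.294]
contact_force: [0.4, 0.6, -0.1]
grip_width: 0.4
grip_force: 0.0
```

```bash
python3 -c "
from h import *
tell()
d=grab('scene','s4');cv2.imwrite('pics/c7.png',cv2.resize(d['color'][60:240,120:320,::-1],None,fx=3,fy=3))
"
```

```text
t 15.15 F [ 0.4  0.6 -0.1] w 0.4073610533126771
tcp [397.5 -14.1 454.8] tip box [-19.7  -6.4 290.3] tool in box x,y,z [[0.827, 0.003, 0.562], [0.004, -1.0, 0.001], [0.562, 0.001, -0.827]]
scene ['color', 'fx', 'fy', 'cx', 'cy', 'camera_from_world']
```

View pics/c7.png

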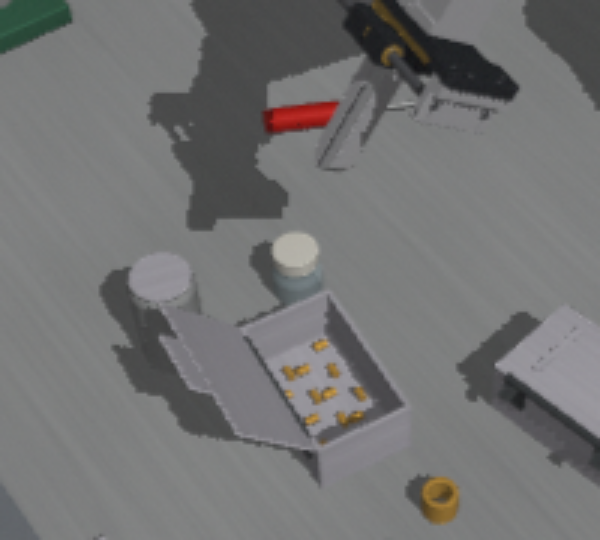

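The lid leans fully back at (230,375), the tin stands unmoved at (163,278), and the hand is clear. I'm handing in.

```bash
python3 -c "
from station import manip
print(manip.hand_in())"
```

```text
the job is handed in; nothing more can be done
None
```

The job is handed in, though the hand-in call gave no verdict: the tin was pushed clear past the box's -y end and stands upright, the lid leans fully open by itself, and the hand is clear of everything.

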